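# Level the resin casting plate with the bench level

## Task

Level the casting plate before the mould on it is poured: set the bench level flat on the plate's free strip beside the mould, running lengthwise along the plate (within a few degrees), and let go of it so that you see its bubble off centre. Then turn the round hand knob of the plate's screw foot until the bubble stands centred between the two lines. Finally press the level straight down on the plate with about 10 N to prove the reading, and finish while still holding it pressed like that, with the bubble between the lines; handle the level gently and leave the mould and everything else on the bench where it is.

Things in the scene. Friction and masses are not known exactly. Their poses are not given: they have to be found in the camera images.
- level: Bench level: dark iron bar 130 mm long (x), 26 wide (y), 34 high (z), 0.55 kg +-15 %. Origin: centre of its underside. The middle 54 mm is cut down to 26 mm high and holds a recessed clear yellow-green vial (along x, top 32 mm up). Starts flat on the bench at the robot's right, length roughly away from the robot; same end for end. Pick it up across its width at the middle.
- level_mid (a point): Centre of the level between the flat tops of its end blocks, 34 mm above its underside; axes as the level's. The end blocks are 38 mm long, 26 wide, centred at x = +46 and -46 mm: good flat places to press on.
- bubble (a joint): Bubble's place along the level's x axis, m: 0 centred, range -0.0135 to 0.0135. Pale bubble 11 mm long; the lines are two black rings 15 mm apart inside, so it touches one when 2 mm off centre. It drifts to the higher end, 2 mm per 0.001 rad of tilt, and settles about 1.5 s after the level is moved or the knob turned.
- bubble_mid (a point): Top of the bubble's middle, 33 mm above the level's underside when the level stands upright.
- plate: Aluminium casting plate, 300 mm long (x), 200 wide (y), 10 thick, on three feet; it cannot slide. Origin on the bench under its centre; its top is 42 mm up. It tilts about two fixed feet under its -x end (x = -125 mm); the screw foot with the knob is at x = +120, y = 0. That end starts up to 1.5 mm (0.006 rad) too low.
- plate_top (a point): Centre of the plate's top face; axes as the plate's. The free strip is beside the mould on the -y side: the level's middle goes at x -80 to 25, y -80 to 12 mm of this point, its length along the plate's x within 8 degrees, either way round; x = -40, y = -40 mm is good. The mould's edge is at about y = +28 mm.
- knob_top (a point): Centre of the hand knob's top: black ribbed cylinder, 34 mm diameter, 24 high, upright, top 82 mm above the bench, 16 mm gap below it to the plate. Grip from above at any yaw. Clockwise from above raises this end (4 mm a turn): the bubble moves 5.2 mm per rad towards the knob. Takes 0.05 Nm, stays put, keeps its height; starts 1.1 to 2.3 rad short of level.
- mould: White six-cavity mould slab, 140 x 60 x 10 mm, 0.11 kg, loose on the plate on its +y side; origin at the centre of its underside. Leave it alone.
- resin: White bottle, 52 mm diameter, 135 high; bystander, origin at the base's centre.
- hardener: Smaller white bottle, 42 mm diameter, 105 high; bystander, origin at the base's centre.
- mix_cup: Clear cup, 60 mm diameter at the rim, 55 high; bystander, origin at the base's centre.
- gauge_block: Steel bench block 50 x 50 x 20 mm lying between the level and the plate; bystander, origin at the centre of its underside.
- flat_pliers: Short grey-handled pliers, 140 mm long, lying on the cork mat to the robot's left; bystander.
- nose_pliers: Long-nose black-handled pliers, 150 mm long, lying on the cork mat; bystander.
- bead_box: Clear divided bead box 85 x 60 x 22 mm on the cork mat; bystander.
There are look-alikes about, which are no part of the job. There is more than one size of the level; the one meant has the size given above.

How it is judged:
On the way, in this order (a step that is already met when the one before it is completed fails the run):
1. the level stands flat on the plate's free strip, lengthwise, let go, and its settled bubble shows the plate out of level (x of level in the frame of plate_top between -0.085 and 0.03 m and y of level in the frame of plate_top between -0.085 and 0.017 m and z of level in the frame of plate_top between -0.0025 and 0.0025 m and angle between the x axis of level and the x axis of plate, either way round below 0.14 rad and angle between level's own z axis and vertical below 0.03 rad and contact force between level and plate above 2 N and contact force between each of the fingers, the arm and level below 0.1 N and (value of joint bubble above 0.0035 m or value of joint bubble below -0.0035 m)), for 0.3 s.
2. the knob has been turned until the bubble of the standing level is centred between the lines (x of level in the frame of plate_top between -0.085 and 0.03 m and y of level in the frame of plate_top between -0.085 and 0.017 m and z of level in the frame of plate_top between -0.0025 and 0.0025 m and angle between the x axis of level and the x axis of plate, either way round below 0.14 rad and angle between level's own z axis and vertical below 0.03 rad and contact force between level and plate above 2 N and contact force between each of the fingers, the arm and level below 0.1 N and value of joint bubble between -0.0022 and 0.0022 m and angle between plate's own z axis and vertical below 0.0016 rad), for 0.5 s.
At the end, for the whole second after the job is handed in: Still pressing: the level bears on the plate with 9.5 to 32 N (its weight of about 5.4 N plus the push), flat on the free strip, lengthwise within 8 degrees, bubble within 2.2 mm of centre, plate within 0.0016 rad of level; mould and all other things within 20 mm of their start (x of level in the frame of plate_top between -0.085 and 0.03 m and y of level in the frame of plate_top between -0.085 and 0.017 m and z of level in the frame of plate_top between -0.0025 and 0.0025 m and angle between the x axis of level and the x axis of plate, either way round below 0.14 rad and angle between level's own z axis and vertical below 0.03 rad and contact force between level and plate between 2 and 32 N and value of joint bubble between -0.0022 and 0.0022 m and angle between plate's own z axis and vertical below 0.0016 rad and linear speed of level below 0.01 m/s and contact force between any of the fingers, the arm and level above 3 N and contact force between level and plate above 9.5 N and distance of each of mould, resin, hardener, mix_cup, gauge_block, flat_pliers, nose_pliers, bead_box from where it was at the start of the episode below 0.02 m); the arm keeps its last pose, push and grip.
It fails at once if the mould on the plate is shifted by more than 20 mm (distance of mould from where it was at the start of the episode above 0.02 m).
It fails at once if something else on the bench is shifted by more than 20 mm (distance of any of resin, hardener, mix_cup, gauge_block, flat_pliers, nose_pliers, bead_box from where it was at the start of the episode above 0.02 m).
It fails at once if the level is dropped or slammed on the plate (over 60 N) (contact force between level and plate above 60 N).
It also fails if it takes over 72 s, if anything falls off the work surface, if the arm or the gripper's body presses on something with over 40 N, if the wrist force passes 120 N, or if a joint passes its speed limit or range.

## Robot

A 7-joint arm with a two-finger parallel gripper is mounted at the origin on the work surface. World frame = base frame: x ahead of the robot, y to its left, z up, the work surface at z = 0. Lengths are in m, angles in rad, forces in N, time in s.
With the tool pointing down it reaches from about 0.4 to 0.925 m from the base axis. Payload 4.1 kg.
Tool frame: the origin (TCP) lies midway between the tips of the shut fingers; the grasp point (between the pads) lies 19 mm behind it; z points along the fingers, x is the direction in which the jaws open and shut, and the axes are right-handed (so a half turn about z gives the same grasp; the last joint's range is limited). The gripper opens to 85 mm and grips with 20 to 120 N. Pads are 22 mm wide; open, the fingers measure 114 mm over their backs; the gripper's body (76 mm by 85 mm) begins 54 mm behind the grasp point. The pads swing forward as they close: fully open they stand 13 mm farther back than shut.
Start: joints at [-0.099, 0.398, 0.045, 1.537, -0.019, 1.207, -0.051], TCP at [0.65, 0, 0.231] pointing down, gripper open.
Joint ranges: [-2.82, 2.82], [-0.49, 2.23], [-1.37, 1.46], [0, 2.46], [-1.36, 4.5], [0.23, 2], [-2.94, 2.94]. Speed limits (rad/s): [2.57, 2.57, 3.14, 3.14, 3.14, 3.14, 3.14].

## Interface

Orientations are given as a unit quaternion [x, y, z, w].
In Python, from plant import * gives the robot as it stands.
- The arm moves only by the shell command python3 -m jog 'ROWS' [OPENING]. ROWS is JSON, one flat list of numbers, 4 for each row, row after row: the shift along the tool's x, y, z in mm, then the turn about the tool's z in rad. In form: [tx, ty, tz, turn, tx, ty, tz, turn, ...]. A call has 1 to 20 rows; each row shifts and turns the commanded pose from where the row before left it, along the tool's axes as they then stand; what a row does not reach is not made up. A row lasts 1/12 s, in which the tool goes at most 41.7 mm and 7.16 degrees, less where a joint would pass 70% of its speed; a pose out of reach is approached as far as the arm can. A call with a gripper value outside its range is refused whole. OPENING is the opening, from 0 (shut) to 1 (fully open), set as the call begins (- or left out, the last holds). The fingers move at their own pace and stop on an object; the grip force is fixed at half the most. Time passes only in rows, so rows that do not move let the fingers close. It gives the time, the measured TCP pose, the force and the opening at its end, in the units of the state.
- get_obs(): the state, without advancing time (a new reading comes with each control period).
- capture(name): name is "scene" or "side" or "wrist"; returns a dict with "frame" (384x512x3 uint8, blue, green, red), "camera_matrix" (3x3 intrinsics, pixels), "world_from_camera" (4x4, takes a point from camera to world coordinates); the wrist camera has in their place "mount" (4x4, takes a point from camera to tool coordinates, whose origin is the TCP and whose axes are the tool frame's). Camera axes: x right, y up, looking along -z (the intrinsics and any distortion apply to the point x, -y, -z); pixel columns grow to the right and rows downward; lengths in m; the calibration is good to about 2 mm. A picture is of the moment at which its call begins: read the wrist's pose just before it. There is no depth.
- finish_job(): hands the job in, once; it reports no verdict.
Trained networks look in the newest picture that a camera, given by its name, has taken for a name from the list of things; names that differ only in an ending like _2 or _b are one class to them, and where a whole thing is asked for, a point or a joint stands for the part that bears it (a point fixed in the world has none). Each returns a list of dicts, best first, with "score" (0 to 1); they miss things now and then, are a little off and sometimes report something else, mostly with a low value. They report only what shows in the picture. A call takes as long as a camera call. They do not tell look-alikes from the thing itself.
- silhouettes(camera, label): "pixels" (384x512 bool, what is visible of it) and "centre" ([column, row] in pixels, amid what is visible of it).
- tip_of(camera, label): "centre" ([column, row] in pixels: a listed point, or the origin of a listed thing).
The state is a dict: "time": time; "joints": joint angles; "joint_velocities": joint speeds; "effort": joint torques, N m; "eef_pos": TCP position; "eef_rot": TCP orientation; "wrist_force": force on the tool from outside, world axes, zero at the start; "wrist_torque": the same for the moment, N m; "width": finger opening in m.
Only numpy, scipy, OpenCV 4.12 (cv2) and the standard library are available. Lean on these libraries where they do the work, as an engineer would, in place of code of your own. Each camera call takes 0.05 s, during which the arm holds its last target.

## Working session

There is one attempt and no reset: what is moved stays moved. The work goes in short steps, Python scripts to look and compute and a shell command to move; the robot and the scene stay as the last step left them, time stands still between calls to the robot, and variables do not carry over. Pictures are saved under pics/ and viewed, and the job is handed in when it is done.

```bash
ls; mkdir -p pics; cat > h.py <<'E'
from plant import *
import numpy as np, cv2
from scipy.spatial.transform import Rotation as R
def snap(cam, fn=None):
    o=get_obs(); c=capture(cam)
    if cam=='wrist':
        T=np.eye(4);T[:3,:3]=R.from_quat(o['eef_rot']).as_matrix();T[:3,3]=o['eef_pos']
        W=T@np.array(c['mount'])
    else: W=np.array(c['world_from_camera'])
    if fn: cv2.imwrite('pics/'+fn,c['frame'])
    return c,np.array(c['camera_matrix']),W
def ray(K,W,px):
    d=np.array([(px[0]-K[0,2])/K[0,0],-(px[1]-K[1,2])/K[1,1],-1.])
    d=W[:3,:3]@d; return W[:3,3],d/np.linalg.norm(d)
def onz(K,W,px,z):
    p,d=ray(K,W,px); return p+d*(z-p[2])/d[2]
def tri(rs):
    A=np.zeros((3,3));b=np.zeros(3)
    for p,d in rs:
        M=np.eye(3)-np.outer(d,d);A+=M;b+=M@p
    return np.linalg.solve(A,b)
def proj(K,W,P):
    q=np.linalg.inv(W)@np.append(P,1); return K[0,2]+K[0,0]*q[0]/-q[2],K[1,2]-K[1,1]*q[1]/-q[2]
E
python3 - <<'E'
from h import *
np.set_printoptions(precision=4,suppress=True)
o=get_obs();print({k:np.round(v,3) for k,v in o.items()})
for cam in ['scene','side','wrist']:
    c,K,W=snap(cam,cam+'0.png');print(cam,K,W,[k for k in c])
    for l in ['level','level_mid','plate_top','knob_top','mould','gauge_block']:
        for r in tip_of(cam,l)[:3]: print(l,np.round(r['centre'],1),round(r['score'],2), onz(K,W,r['centre'],{'level_mid':.034,'plate_top':.042,'knob_top':.082,'mould':.042}.get(l,0)))
E
```

```text
pics
{'time': np.float64(0.0), 'joints': array([-0.099,  0.399,  0.045,  1.538, -0.019,  1.207, -0.051]), 'joint_velocities': array([ 0.001,  0.   , -0.   ,  0.002, -0.001,  0.   ,  0.001]), 'effort': array([ -0.001, -47.513,   1.364, -25.423,   0.011,   0.01 ,   0.   ]), 'eef_pos': array([0.649, 0.   , 0.23 ]), 'eef_rot': array([ 1.   ,  0.   , -0.001,  0.   ]), 'wrist_force': array([ 0.351, -0.002,  0.2  ]), 'wrist_torque': array([-0.012, -0.067, -0.038]), 'width': np.float64(0.085)}
scene [[439.4846   0.     256.8499]
 [  0.     439.4846 190.5679]
 [  0.       0.       1.    ]] [[ 0.0105 -0.8359  0.5488  1.3205]
 [ 0.9999  0.0079 -0.0071  0.0363]
 [ 0.0016  0.5489  0.8359  1.1814]
 [ 0.      0.      0.      1.    ]] ['frame', 'camera_matrix', 'world_from_camera']
level [132.9 181.4] 0.86 [ 0.5053 -0.3572  0.    ]
level [108.5 162.9] 0.78 [ 0.4292 -0.4498  0.    ]
level [ 99.9 204.4] 0.46 [ 0.5923 -0.4484  0.    ]
level_mid [ 98.2 198.3] 0.6 [ 0.5911 -0.4438  0.034 ]
level_mid [133.2 173.6] 0.56 [ 0.4985 -0.3493  0.034 ]
level_mid [105.4 160.8] 0.55 [ 0.4462 -0.4475  0.034 ]
plate_
[... 1003 characters left out ...]
0294 0.042 ]
knob_top [231.9 211.6] 0.55 [0.568  0.1574 0.082 ]
mould [275.5 215. ] 0.71 [0.4712 0.0372 0.042 ]
gauge_block [329.6 199.4] 0.6 [ 0.3993 -0.2058  0.    ]
wrist [[279.8344   0.     251.8748]
 [  0.     279.8344 196.6085]
 [  0.       0.       1.    ]] [[ 1.      0.0006 -0.0001  0.648 ]
 [-0.0006  0.9661  0.2582  0.0655]
 [ 0.0002 -0.2582  0.9661  0.3736]
 [ 0.      0.      0.      1.    ]] ['frame', 'camera_matrix', 'mount']
level_mid [157.7 142.8] 0.71 [0.5356 0.0414 0.034 ]
plate_top [157.7 146.9] 0.65 [0.5378 0.0372 0.042 ]
knob_top [169.4  22. ] 0.72 [0.5719 0.1547 0.082 ]
mould [102.1 152.2] 0.8 [0.4719 0.0311 0.042 ]
gauge_block [ 90.6 294.1] 0.67 [ 0.4023 -0.1879 -0.    ]
```

View pics/scene0.png

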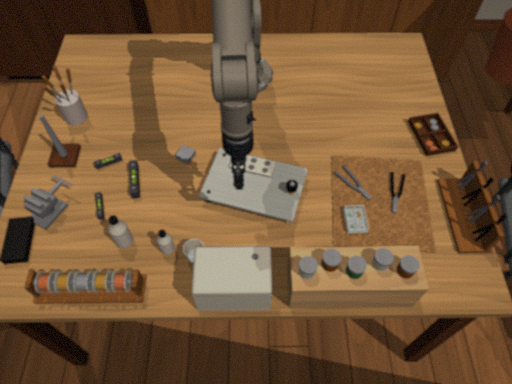

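View pics/side0.png

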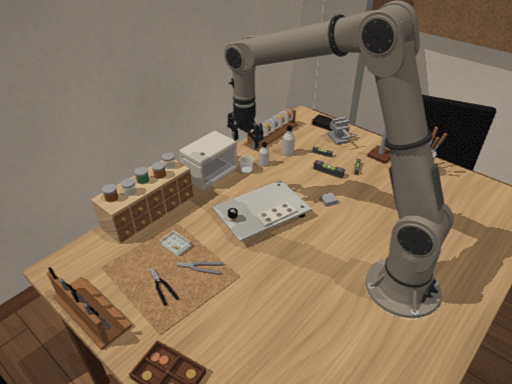

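View pics/wrist0.png

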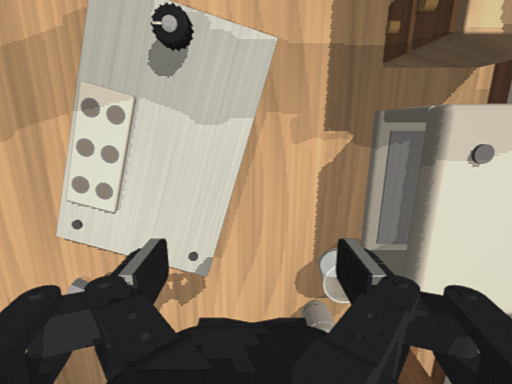

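The big level is at scene px (133,179), about 130 mm long. The two smaller look-alikes are at (108,160) and (100,205). The plate's knob is at scene (291,186), and the mould is on the robot's side of the plate. I'll move over the level and look.

```bash
python3 -m jog '[-14.5,35,0,0,-14.5,35,0,0,-14.5,35,0,0,-14.5,35,0,0,-14.5,35,0,0,-14.5,35,0,0,-14.5,35,0,0,-14.5,35,0,0,-14.5,35,0,0,-14.5,35,0,0]'
python3 -m jog '[0,0,0,0.12,0,0,0,0.12,0,0,0,0.12,0,0,0,0.12,0,0,0,0.12,0,0,0,0.12,0,0,0,0.12,0,0,0,0.12,0,0,0,0.12,0,0,0,0.12,0,0,0,0.12,0,0,0,0.12,0,0,0,0,0,0,0,0]'
cat > m.py <<'E'
from h import *
import sys
np.set_printoptions(precision=4,suppress=True)
o=get_obs();print(o['time'],o['eef_pos'],R.from_quat(o['eef_rot']).as_matrix()[:,0],o['joints'],o['wrist_force'])
E
python3 - <<'E'
from m import *
c,K,W=snap('wrist','w1.png')
for l in ['level','level_mid','bubble_mid']:
    for r in tip_of('wrist',l)[:3]: print(l,np.round(r['centre'],1),round(r['score'],2), onz(K,W,r['centre'],{'level_mid':.034,'bubble_mid':.033}.get(l,0)))
E
```

```text
time: 1.88
eef_pos: [0.5042, -0.3516, 0.2316]
eef_rot: [1.0, 0.0, 0.0, 0.0]
wrist_force: [1.0, 1.0, 0.0]
width: 0.0854
time: 3.05
eef_pos: [0.5052, -0.3498, 0.2313]
eef_rot: [0.753, -0.658, 0.0, 0.0]
wrist_force: [-1.0, -0.2, 0.3]
width: 0.0852
3.05 [ 0.5052 -0.3498  0.2313] [ 0.1338 -0.991   0.0001] [ 0.1868  0.3636  0.4576  1.6356 -0.1706  1.1821 -0.7532] [-0.9573 -0.1971  0.2643]
level [312.1 233. ] 0.69 [ 0.4269 -0.4466  0.    ]
level [334.  105.6] 0.68 [ 0.6014 -0.4415  0.    ]
level [253.3 173.1] 0.56 [ 0.5017 -0.3515  0.    ]
level_mid [315.  241.8] 0.88 [ 0.428  -0.4431  0.034 ]
level_mid [341.5 106. ] 0.85 [ 0.5991 -0.4411  0.034 ]
level_mid [248.4 175.5] 0.84 [ 0.504 -0.345  0.034]
bubble_mid [248.4 174.6] 0.41 [ 0.5049 -0.3449  0.033 ]
```

View pics/w1.png

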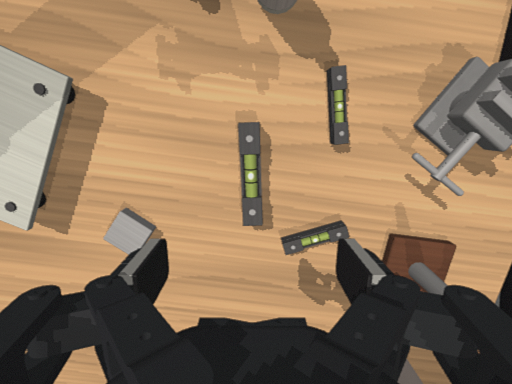

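```bash
python3 - <<'E'
from m import *
c,K,W=snap('wrist')
img=cv2.resize(c['frame'][100:250,190:370],None,fx=4,fy=4,interpolation=cv2.INTER_CUBIC);cv2.imwrite('pics/w1z.png',img)
for s in silhouettes('wrist','level'):
    m=s['pixels'].astype(np.uint8)
    cnt=max(cv2.findContours(m,0,1)[0],key=cv2.contourArea)[:,0,:]
    P=np.array([onz(K,W,p,.034)[:2]*1000 for p in cnt],np.float32)
    rr=cv2.minAreaRect(P);print(s['score'],rr, [onz(K,W,s['centre'],.034)])
print(onz(K,W,(249,139),.034),onz(K,W,(252,212),.034))
c,K,W=snap('scene')
for s in silhouettes('scene','level'):
    m=s['pixels'].astype(np.uint8)
    cnt=max(cv2.findContours(m,0,1)[0],key=cv2.contourArea)[:,0,:]
    P=np.array([onz(K,W,p,.02)[:2]*1000 for p in cnt],np.float32)
    print(s['score'],cv2.minAreaRect(P))
E
```

```text
3.25 [ 0.5051 -0.35    0.2314] [ 0.132  -0.9913 -0.0001] [ 0.1876  0.3635  0.4571  1.6356 -0.1706  1.1821 -0.7547] [ 1.0571 -0.272   0.8339]
0.86 ((434.3494873046875, -440.5148620605469), (27.64885902404785, 87.50243377685547), 25.59414291381836) [array([ 0.439 , -0.4389,  0.034 ])]
0.85 ((503.6175537109375, -347.1928405761719), (129.0938720703125, 27.366212844848633), 9.446088790893555) [array([ 0.5124, -0.3513,  0.034 ])]
0.6 ((598.3394165039062, -435.89154052734375), (87.19996643066406, 23.651182174682617), 15.6280517578125) [array([ 0.6027, -0.4362,  0.034 ])]
[ 0.5477 -0.3402  0.034 ] [ 0.4576 -0.3557  0.034 ]
0.74 ((435.43798828125, -447.3897705078125), (35.727108001708984, 87.28856658935547), 27.285953521728516)
0.69 ((505.5074157714844, -350.80560302734375), (149.89190673828125, 34.589759826660156), 8.536001205444336)
0.62 ((606.7845458984375, -442.321044921875), (102.47550964355469, 22.480314254760742), 13.893345832824707)
```

View pics/w1z.png

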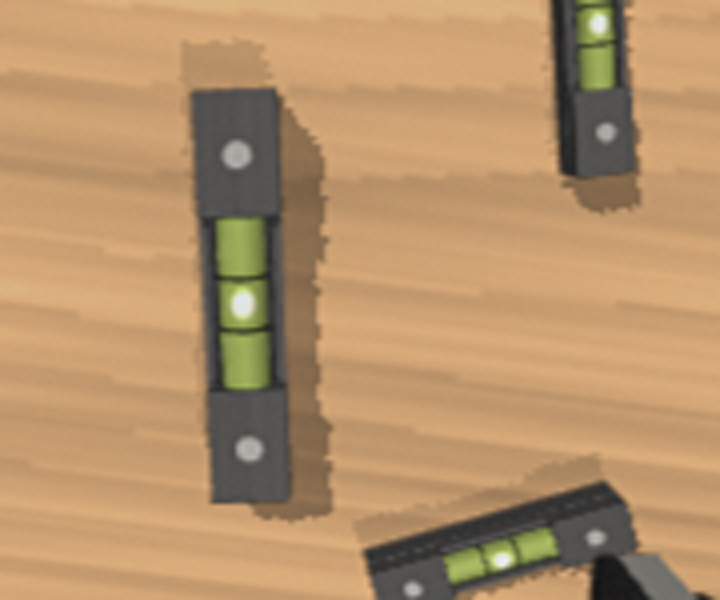

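```bash
python3 -m jog '[-2.5,2,0,-0.035,0,0,20,0,0,0,20,0,0,0,20,0,0,0,20,0,0,0,20,0,0,0,20,0,0,0,20,0,0,0,20,0,0,0,20,0,0,0,10,0,0,0,0,0,0,0,0,0]'
python3 - <<'E'
from m import *
c,K,W=snap('wrist','w2.png')
for l in ['level_mid']:
    for r in tip_of('wrist',l)[:3]: print(l,np.round(r['centre'],1),round(r['score'],2), onz(K,W,r['centre'],{'level_mid':.034,'bubble_mid':.033}.get(l,0)))
E
```

```text
time: 4.53
eef_pos: [0.5028, -0.3479, 0.0414]
eef_rot: [0.763, -0.646, -0.0, 0.0]
wrist_force: [-0.0, 0.4, 0.4]
width: 0.0854
4.5333 [ 0.5028 -0.3479  0.0414] [ 0.1652 -0.9863 -0.0001] [ 0.2507  0.5638  0.3796  1.8091 -0.2739  0.8208 -0.6396] [-0.0463  0.4188  0.4005]
level_mid [452.6  88.4] 0.7 [ 0.5976 -0.4334  0.034 ]
level_mid [254. 236.] 0.64 [ 0.5027 -0.3485  0.034 ]
```

View pics/w2.png

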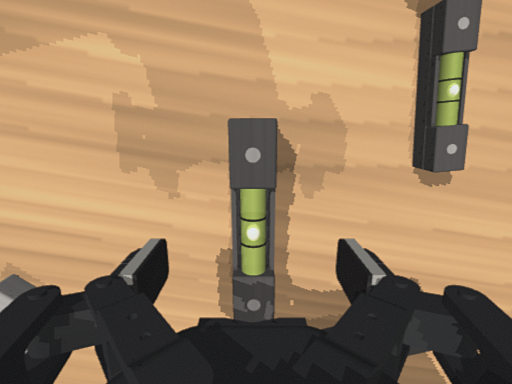

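The level lies squarely between the fingers, with its mid at px (254,236) and agreeing with the first view to about 1 mm. I'll lower and grip.

```bash
python3 -m jog '[0,0,15,0,0,0,12,0,0,0,7,0,0,0,3,0,0,0,0,0,0,0,0,0]'
python3 -m jog '[0,0,0,0,0,0,0,0,0,0,0,0,0,0,0,0,0,0,0,0,0,0,0,0,0,0,0,0,0,0,0,0]' 0
python3 -m jog '[0,0,-5,0,0,0,-15,0,0,0,-20,0,0,0,-20,0,0,0,-20,0,0,0,-20,0,0,0,0,0,0,0,0,0]' 
python3 - <<'E'
from m import *
c,K,W=snap('wrist','w3.png')
E
```

```text
time: 5.13
eef_pos: [0.5029, -0.3479, 0.0045]
eef_rot: [0.763, -0.646, 0.0, 0.0]
wrist_force: [-0.2, 0.4, 0.3]
width: 0.0853
time: 5.8
eef_pos: [0.5031, -0.3484, 0.0048]
eef_rot: [0.763, -0.646, 0.001, 0.0]
wrist_force: [0.3, -1.5, 3.4]
width: 0.0248
time: 6.47
eef_pos: [0.5026, -0.3472, 0.104]
eef_rot: [0.763, -0.646, -0.0, -0.0]
wrist_force: [-0.3, 0.6, -5.7]
width: 0.0245
6.4667 [ 0.5026 -0.3472  0.104 ] [ 0.1654 -0.9862 -0.0005] [ 0.2231  0.4834  0.4126  1.7716 -0.2343  0.9353 -0.671 ] [-0.3295  0.5861 -5.7433]
```

View pics/w3.png

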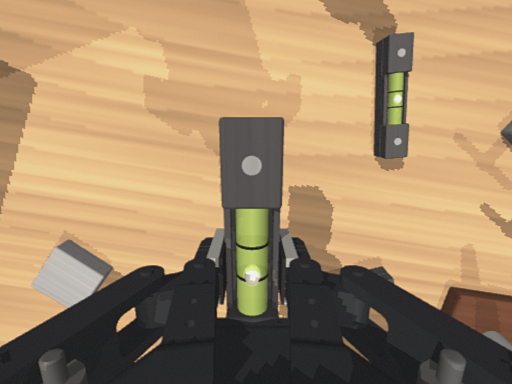

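```bash
python3 - <<'E'
from h import *
np.set_printoptions(precision=4,suppress=True)
K=np.array([[279.8344,0,251.8748],[0,279.8344,196.6085],[0,0,1]])
W=np.array([[1,.0006,-.0001,.648],[-.0006,.9661,.2582,.0655],[.0002,-.2582,.9661,.3736]])
a=onz(K,W,(276,37),.042);b=onz(K,W,(210,275),.042);c=onz(K,W,(57,237),.042)
print(a,b,c,np.linalg.norm(a-b),np.linalg.norm(b-c),np.arctan2(*(a-b)[[1,0]]),'centre',(a+c)/2)
k=onz(K,W,(172,26),.082);print(k)
for cam in ['scene','side']:
    cc,K,W=snap(cam)
    for s in silhouettes(cam,'plate')[:1]:
        cnt=max(cv2.findContours(s['pixels'].astype(np.uint8),0,1)[0],key=cv2.contourArea)[:,0,:]
        P=np.array([onz(K,W,p,.039)[:2]*1000 for p in cnt],np.float32);print(cam,cv2.minAreaRect(P))
E
```

```text
[0.6738 0.1527 0.042 ] [ 0.5925 -0.1307  0.042 ] [ 0.3994 -0.0763  0.042 ] 0.2948140988556931 0.20054522809475217 1.2912271626481115 centre [0.5366 0.0382 0.042 ]
[0.574  0.1514 0.082 ]
scene ((539.489013671875, 36.7469482421875), (305.34600830078125, 210.1008758544922), 72.71818542480469)
side ((535.8239135742188, 39.665771484375), (304.91131591796875, 207.30813598632812), 73.0469741821289)
```

The level is held at about 5.7 N. The plate centre is about (0.5375, 0.038), yaw 1.28. I'll rotate by -1.114, then shift to above the strip.

```bash
python3 -m jog '[0,0,0,-0.11,0,0,0,-0.11,0,0,0,-0.11,0,0,0,-0.11,0,0,0,-0.11,0,0,0,-0.11,0,0,0,-0.11,0,0,0,-0.11,0,0,0,-0.11,0,0,0,-0.124,0,0,0,0]'
python3 -m jog '[-1.2,-12,0,0,-3,-26,0,0,-4,-35,0,0,-4,-38,0,0,-4,-38,0,0,-4,-38,0,0,-4,-38,0,0,-4,-38,0,0,-4,-35,0,0,-3,-26,0,0,-2,-15,0,0,0,0,0,0,0,0,0,0]'
python3 - <<'E'
from m import *
c,K,W=snap('wrist','w4.png')
for s in silhouettes('wrist','plate')[:2]:
    cnt=max(cv2.findContours(s['pixels'].astype(np.uint8),0,1)[0],key=cv2.contourArea)[:,0,:]
    P=np.array([onz(K,W,p,.042)[:2]*1000 for p in cnt],np.float32);print(cv2.minAreaRect(P))
for l in ['plate_top','knob_top','level_mid']:
    for r in tip_of('wrist',l)[:2]: print(l,r['centre'],r['score'],onz(K,W,r['centre'],{'knob_top':.082}.get(l,.042)))
E
```

```text
time: 7.63
eef_pos: [0.502, -0.3476, 0.1032]
eef_rot: [0.99, -0.144, -0.001, -0.0]
wrist_force: [0.0, 0.3, -5.6]
width: 0.0249
time: 8.72
eef_pos: [0.5639, -0.01, 0.104]
eef_rot: [0.99, -0.144, -0.0, -0.0]
wrist_force: [-0.1, -2.0, -6.2]
width: 0.0249
8.7167 [ 0.5639 -0.01    0.104 ] [ 0.9584 -0.2854 -0.0009] [-0.1038  0.3778  0.0568  1.8774 -0.0276  0.8879 -0.323 ] [-0.1207 -2.0141 -6.1983]
((534.5540771484375, 33.31340026855469), (213.45492553710938, 199.16282653808594), 73.35930633544922)
plate_top [202.9, 159.6] 0.74 [0.5386 0.0376 0.042 ]
level_mid [251.9, 268.2] 0.9 [ 0.5477 -0.057   0.042 ]
```

View pics/w4.png

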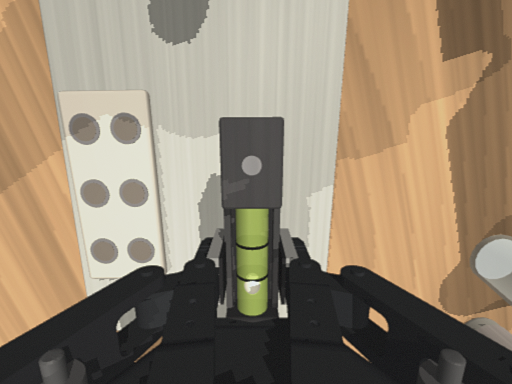

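```bash
python3 -m jog '[0,0,10,0,0,0,15,0,0,0,15,0,0,0,8,0,0,0,4,0,0,0,1.5,0,0,0,0,0,0,0,0,0]'
python3 -m jog '[0,0,1,0,0,0,0,0,0,0,0,0]'
```

```text
time: 9.63
eef_pos: [0.565, -0.0124, 0.0514]
eef_rot: [0.989, -0.145, 0.001, -0.0]
wrist_force: [-0.3, -0.3, -5.1]
width: 0.025
time: 9.88
eef_pos: [0.5647, -0.0123, 0.0503]
eef_rot: [0.989, -0.145, 0.0, -0.0]
wrist_force: [0.3, -0.1, -5.1]
width: 0.0249
```

```bash
python3 -m jog '[0,0,1,0,0,0,1,0,0,0,0,0]'
python3 -m jog '[0,0,0.7,0,0,0,0,0,0,0,0,0]'
python3 -m jog '[0,0,0.7,0,0,0,0,0,0,0,0,0]'
```

```text
time: 10.13
eef_pos: [0.5642, -0.0124, 0.0477]
eef_rot: [0.989, -0.145, -0.0, 0.0]
wrist_force: [-0.8, 0.2, -4.4]
width: 0.0245
time: 10.38
eef_pos: [0.5643, -0.0124, 0.0471]
eef_rot: [0.989, -0.145, -0.0, 0.0]
wrist_force: [-0.6, 0.6, -5.9]
width: 0.0246
time: 10.63
eef_pos: [0.5645, -0.0123, 0.0466]
eef_rot: [0.989, -0.145, 0.0, -0.0]
wrist_force: [0.4, 0.2, -3.8]
width: 0.0246
```

```bash
python3 -m jog '[0,0,0.6,0,0,0,0,0,0,0,0,0]'
```

```text
time: 10.88
eef_pos: [0.5645, -0.0123, 0.0464]
eef_rot: [0.989, -0.145, 0.0, -0.0]
wrist_force: [-1.9, 0.8, 1.6]
width: 0.0247
```

The level now rests on the plate: the wrist force went from -5 to about +1.6 N. I'll let go, rise and look.

```bash
python3 -m jog '[0,0,0,0,0,0,0,0,0,0,0,0,0,0,0,0,0,0,0,0]' 0.6
python3 -m jog '[0,0,-5,0,0,0,-15,0,0,0,-20,0,0,0,-20,0,0,0,-20,0,0,0,-10,0,0,0,0,0,0,0,0,0]'
cat > bub.py <<'E'
from m import *
fn=sys.argv[1]
c,K,W=snap('wrist',fn)
for l in ['level_mid','bubble_mid','knob_top','plate_top']:
    for r in tip_of('wrist',l)[:2]: print(l,np.round(r['centre'],1),round(r['score'],2),onz(K,W,r['centre'],{'knob_top':.082,'bubble_mid':.075,'level_mid':.076}.get(l,.042)))
r=silhouettes('wrist','bubble')
for s in r[:2]: print('bub sil',s['centre'],s['score'],s['pixels'].sum())
u,v=[int(t) for t in tip_of('wrist','level_mid')[0]['centre']]
y0=max(0,v-70);x0=max(0,u-70)
z=c['frame'][y0:y0+140,x0:x0+140]; cv2.imwrite('pics/z'+fn,cv2.resize(z,None,fx=4,fy=4,interpolation=cv2.INTER_CUBIC)); print('crop',x0,y0)
E
python3 bub.py b1.png
```

```text
time: 11.3
eef_pos: [0.5647, -0.0124, 0.046]
eef_rot: [0.989, -0.145, 0.0, -0.0]
wrist_force: [-0.7, 0.1, -0.2]
width: 0.0513
time: 11.97
eef_pos: [0.5644, -0.0123, 0.136]
eef_rot: [0.989, -0.145, 0.0, -0.0]
wrist_force: [-0.8, 0.1, -0.5]
width: 0.0515
11.9667 [ 0.5644 -0.0123  0.136 ] [ 0.958  -0.2868  0.0008] [-0.1032  0.339   0.0605  1.8505 -0.0247  0.952  -0.3227] [-0.8488  0.0852 -0.4754]
level_mid [252.3 209.4] 0.83 [ 0.5631 -0.011   0.076 ]
bubble_mid [248.2 218. ] 0.43 [ 0.558 -0.017  0.075]
plate_top [206.6 150.5] 0.78 [0.5383 0.0392 0.042 ]
bub sil [252.1, 216.2] 0.64 83
bub sil [483.1, 252.6] 0.57 3593
crop 182 139
```

```bash
python3 - <<'E'
import cv2,numpy as np
a=cv2.imread('pics/b1.png');b=cv2.imread('pics/zb1.png')[:384];
cv2.imwrite('pics/b1c.png',a)
E
```

```text
(no output)
```

View pics/b1.png

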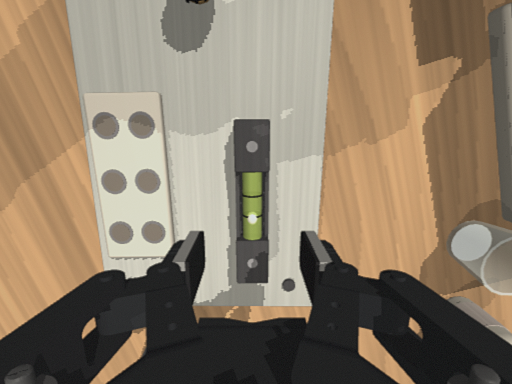

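View pics/zb1.png

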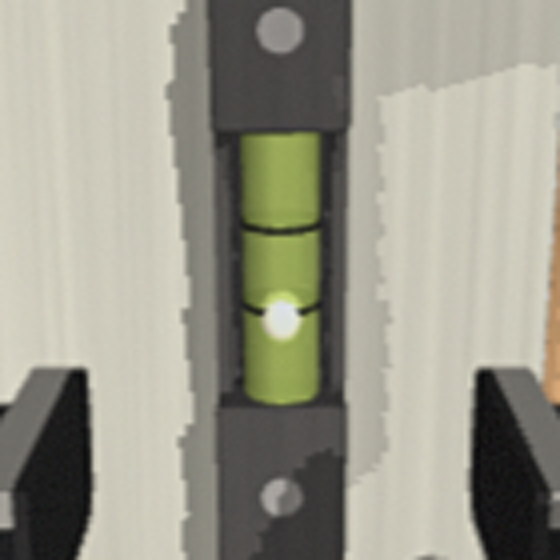

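The white bubble (zoomed px (281,318)) sits over the lower line, towards the plate's -x end, so the knob end is low as expected. I'll let it settle and measure it.

```bash
python3 -m jog '[0,0,0,0,0,0,0,0,0,0,0,0,0,0,0,0,0,0,0,0]'
cat > meas.py <<'E'
# measures bubble offset along level axis from wrist picture
from m import *
fn=sys.argv[1]; x0,x1,y0,y1=[int(t) for t in sys.argv[2:6]]  # vial box
c,K,W=snap('wrist',fn)
f=c['frame'].astype(float)
col=f[y0:y1,x0:x1]
cv2.imwrite('pics/z'+fn,cv2.resize(c['frame'][y0:y1,x0:x1],None,fx=8,fy=8,interpolation=cv2.INTER_CUBIC))
for r in range(y0,y1): print(r,np.round(f[r,(x0+x1)//2-2:(x0+x1)//2+3].mean(0)).astype(int))
E
python3 meas.py b2.png 240 265 165 245
```

```text
time: 12.73
eef_pos: [0.5644, -0.0123, 0.1359]
eef_rot: [0.989, -0.145, 0.0, -0.0]
wrist_force: [-0.9, -0.8, -0.2]
width: 0.051
12.7333 [ 0.5644 -0.0123  0.1359] [ 0.958  -0.2869  0.0002] [-0.1032  0.3394  0.0605  1.8502 -0.0247  0.9525 -0.3228] [-0.8675 -0.7689 -0.2082]
165 [69 70 72]
166 [69 71 73]
167 [68 70 72]
168 [69 71 73]
169 [68 69 72]
170 [69 67 70]
171 [56 60 60]
172 [ 71 133 120]
173 [ 87 169 152]
174 [ 89 171 154]
175 [ 88 169 152]
176 [ 87 168 152]
177 [ 88 168 152]
178 [ 88 169 152]
179 [ 88 168 152]
180 [ 87 168 151]
181 [ 88 169 152]
182 [ 87 168 152]
183 [ 88 169 152]
184 [ 87 168 152]
185 [ 88 168 152]
186 [ 88 169 153]
187 [ 87 168 152]
188 [ 88 167 152]
189 [ 88 167 152]
190 [ 87 168 152]
191 [ 85 165 149]
192 [ 82 162 145]
193 [ 82 162 145]
194 [ 83 165 147]
195 [ 69 134 121]
196 [39 55 52]
197 [45 69 65]
198 [ 87 166 150]
199 [ 90 172 156]
200 [ 88 168 152]
201 [ 88 168 152]
202 [ 88 168 152]
203 [ 87 168 152]
204 [ 88 168 152]
205 [ 87 167 152]
206 [ 87 167 151]
207 [ 88 168 152]
208 [ 87 168 152]
209 [ 87 168 151]
210 [ 87 167 151]
211 [ 95 178 162]
212 [111 201 185]
213 [126 214 196]
214 [184 221 212]
215 [225 224 221]
216 [225 225 220]
217 [223 225 220]
218 [220 225 220]
219 [218 224 219]
220 [214 224 220]
221 [208 224 221]
222 [196 218 219]
223 [146 203 198]
224 [ 98 178 163]
225 [ 86 167 151]
226 [ 87 167 151]
227 [ 87 167 152]
228 [ 87 167 152]
229 [ 87 167 152]
230 [ 87 167 151]
231 [ 87 167 151]
232 [ 87 167 152]
233 [ 86 166 151]
234 [ 85 164 148]
235 [ 85 165 148]
236 [ 84 164 148]
237 [ 85 165 149]
238 [ 86 168 152]
239 [ 80 152 137]
240 [60 79 75]
241 [74 72 75]
242 [78 79 81]
243 [78 80 82]
244 [77 79 81]
```

View pics/zb2.png

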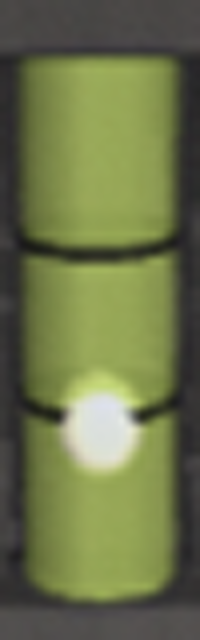

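Bubble offset is about 8 mm towards -x, so the knob needs about 1.5 rad clockwise. I'll move part way towards the knob and locate it.

```bash
python3 -m jog '[0,0,-20,0,-2,-10,-20,0,-4,-20,0,0,-5,-20,0,0,-4,-15,0,0,-2,-5,0,0,0,0,0,0,0,0,0,0]' 1
python3 - <<'E'
from m import *
for cam in ['wrist','scene','side']:
    c,K,W=snap(cam,cam[0]+'5.png')
    for r in tip_of(cam,'knob_top')[:2]: print(cam,r['centre'],r['score'],onz(K,W,r['centre'],.082))
    for r in silhouettes(cam,'knob_top')[:1]:
        print('sil',r['centre'],r['score'])
E
```

```text
time: 13.45
eef_pos: [0.568, 0.0587, 0.1757]
eef_rot: [0.989, -0.145, -0.0, 0.0]
wrist_force: [-0.6, -0.0, -0.6]
width: 0.0855
13.45 [0.568  0.0587 0.1757] [ 0.9579 -0.287   0.0001] [-0.2038  0.3073  0.031   1.7947 -0.0098  1.0401 -0.4604] [-0.5861 -0.0359 -0.6263]
wrist [224.6, 87.1] 0.98 [0.5717 0.153  0.082 ]
sil [224.4, 87.8] 0.74
scene [292.4, 181.1] 0.46 [0.5654 0.1539 0.082 ]
side [232.0, 209.4] 0.49 [0.5757 0.1489 0.082 ]
side [264.6, 163.7] 0.4 [ 0.6673 -0.1327  0.082 ]
sil [265.7, 151.8] 0.57
```

View pics/w5.png

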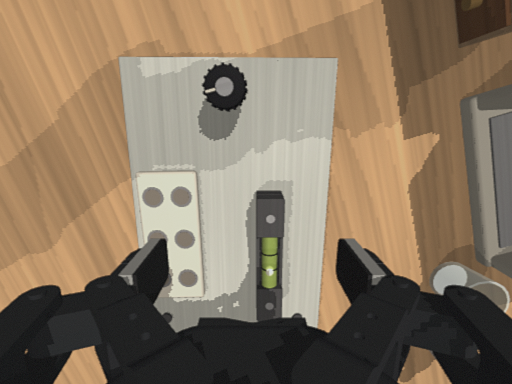

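```bash
python3 -m jog '[-3.5,-13,0,0,-5,-20,0,0,-6,-22,0,0,-5,-20,0,0,-3,-12,0,0,-1,-4.5,0,0,0,0,15,0,0,0,20,0,0,0,20,0,0,0,0,0,0,0,0,0]'
python3 - <<'E'
from m import *
c,K,W=snap('wrist','w6.png')
for r in tip_of('wrist','knob_top')[:2]: print(r['centre'],r['score'],onz(K,W,r['centre'],.082))
E
```

```text
time: 14.82
eef_pos: [0.5712, 0.1529, 0.1201]
eef_rot: [0.989, -0.145, -0.001, 0.001]
wrist_force: [0.2, -0.4, 0.2]
width: 0.085
14.8167 [0.5712 0.1529 0.1201] [ 0.9577 -0.2878 -0.0018] [-0.3262  0.4015 -0.0103  1.796   0.0057  0.9468 -0.6309] [ 0.1673 -0.4382  0.2264]
[256.1, 217.2] 0.66 [0.5726 0.1548 0.082 ]
```

View pics/w6.png

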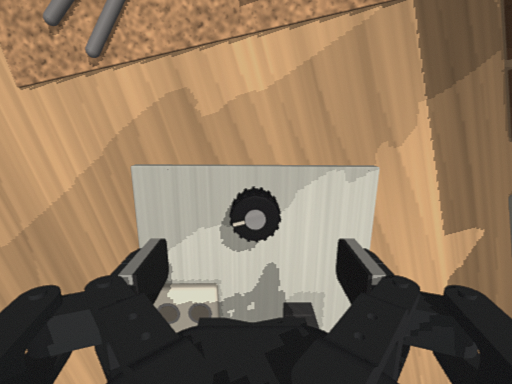

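```bash
python3 -m jog '[0.5,-1,10,0,0,0,18,0,0,0,18,0,0,0,11,0,0,0,5,0,0,0,0,0]'
python3 -m jog '[0,0,0,0,0,0,0,0,0,0,0,0,0,0,0,0,0,0,0,0,0,0,0,0,0,0,0,0,0,0,0,0]' 0
```

```text
time: 15.42
eef_pos: [0.572, 0.1546, 0.0578]
eef_rot: [0.989, -0.145, -0.001, 0.0]
wrist_force: [0.1, -0.0, 0.1]
width: 0.0853
time: 16.08
eef_pos: [0.5738, 0.1548, 0.06]
eef_rot: [0.989, -0.145, 0.001, -0.0]
wrist_force: [1.0, -1.3, 5.2]
width: 0.0321
```

```bash
python3 -m jog '[0,0,0,0.1,0,0,0,0.1,0,0,0,0.1,0,0,0,0.1,0,0,0,0.1,0,0,0,0.1,0,0,0,0.1,0,0,0,0.1,0,0,0,0.1,0,0,0,0.1,0,0,0,0.1,0,0,0,0.1,0,0,0,0.1,0,0,0,0.1,0,0,0,0.1,0,0,0,0,0,0,0,0]'
python3 - <<'E'
from m import *
c,K,W=snap('wrist','w7.png')
E
```

```text
time: 17.5
eef_pos: [0.5748, 0.1531, 0.06]
eef_rot: [-0.625, 0.781, -0.002, 0.001]
wrist_force: [1.6, -3.2, 5.8]
width: 0.0322
17.5 [0.5748 0.1531 0.06  ] [-0.2192 -0.9757  0.0007] [-0.6006  0.505   0.3473  1.8429 -0.2216  0.8279 -1.935 ] [ 1.6041 -3.1811  5.7787]
```

View pics/w7.png

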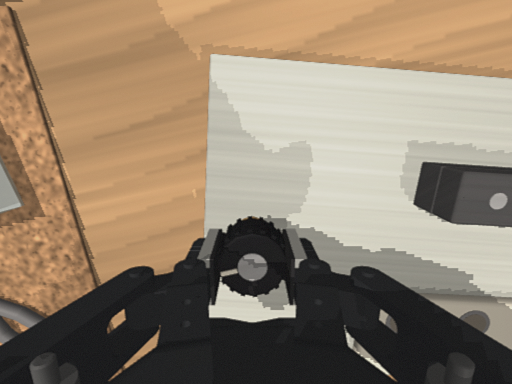

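The knob turned with the gripper: its pointer stayed aligned with the jaws. I'll release and move over the level in this same orientation, which also suits the press.

```bash
python3 -m jog '[0,0,0,0,0,0,0,0,0,0,0,0,0,0,0,0,0,0,-10,0,0,0,-20,0,0,0,-25,0,0,0,-25,0,10,-2,-10,0,25,-4,0,0,30,-5,0,0,30,-5,0,0,30,-5,0,0,25,-4,0,0,13,-1,0,0,0,0,0,0,0,0,0,0]' 1
python3 bub.py b3.png
```

```text
time: 18.97
eef_pos: [0.5622, -0.0096, 0.1488]
eef_rot: [-0.625, 0.781, 0.0, 0.0]
wrist_force: [0.3, 0.3, 1.0]
width: 0.0852
18.9667 [ 0.5622 -0.0096  0.1488] [-0.2194 -0.9756 -0.0009] [-0.4114  0.3482  0.4374  1.8512 -0.1761  0.9801 -1.6905] [0.3339 0.296  1.0239]
level_mid [252.  203.9] 0.6 [ 0.5619 -0.0096  0.076 ]
bubble_mid [251.9 203.6] 0.53 [ 0.5619 -0.0096  0.075 ]
knob_top [ 53.8 238.2] 0.96 [0.5706 0.1521 0.082 ]
plate_top [212.2 227.9] 0.62 [0.5372 0.0347 0.042 ]
bub sil [253.6, 199.6] 0.55 64
crop 182 133
```

View pics/b3.png

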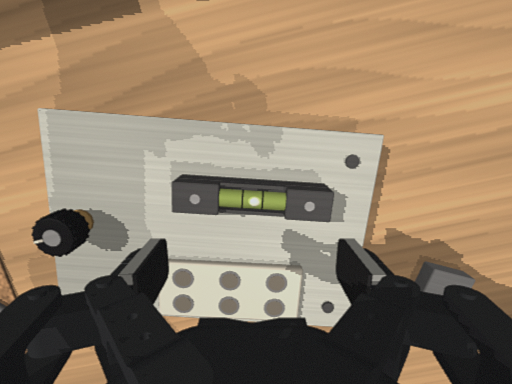

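View pics/zb3.png

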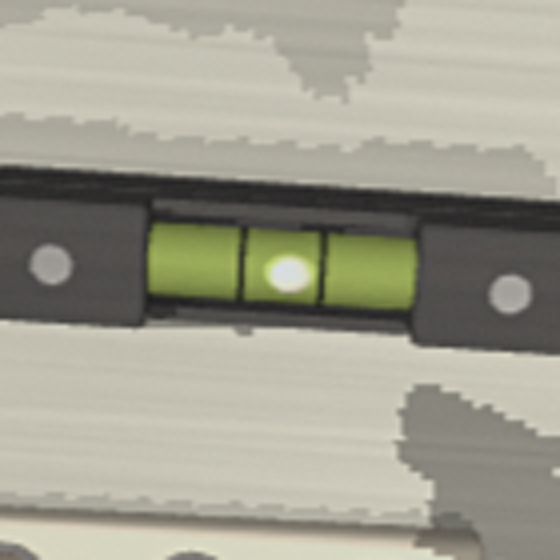

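The bubble is now between the lines (zoomed lines at x=242 and 321, bubble at ~288), about 1.2 mm towards the far end. I'll wait and measure again more closely, lining up for the press (turn +0.07).

```bash
python3 -m jog '[0,0,0,0.07,0,0,15,0,0,0,15,0,0,0,0,0,0,0,0,0,0,0,0,0,0,0,0,0,0,0,0,0]'
python3 bub.py b4.png
```

```text
time: 19.98
eef_pos: [0.5631, -0.0099, 0.1197]
eef_rot: [-0.597, 0.802, -0.0, 0.001]
wrist_force: [-0.2, 0.3, -0.2]
width: 0.0855
19.9833 [ 0.5631 -0.0099  0.1197] [-0.286  -0.9582 -0.0007] [-0.4108  0.3864  0.4407  1.8768 -0.2036  0.9205 -1.7358] [-0.2111  0.2712 -0.2108]
level_mid [253.1 215.7] 0.59 [ 0.5626 -0.0108  0.076 ]
bubble_mid [252.  212.8] 0.45 [ 0.5645 -0.0106  0.075 ]
knob_top [ 27.1 268.1] 0.68 [0.573  0.1547 0.082 ]
plate_top [208.8 245.8] 0.75 [0.5363 0.0363 0.042 ]
bub sil [254.6, 212.8] 0.6 86
crop 183 145
```

View pics/b4.png

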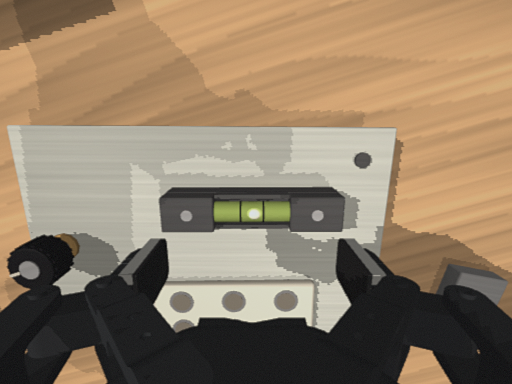

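View pics/zb4.png

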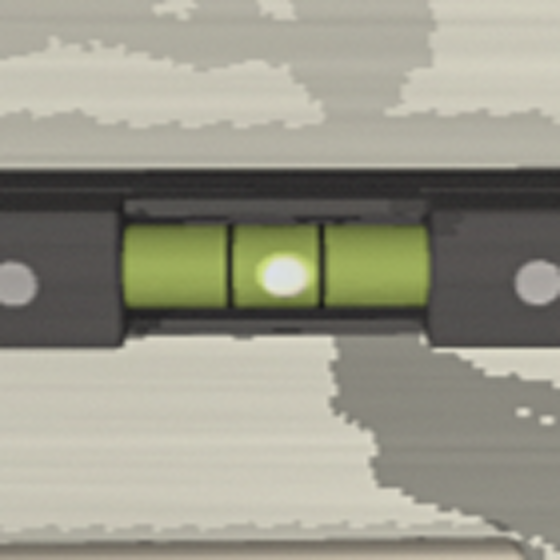

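Settled at about +1.2 mm towards -x. There is plenty of time, so I'll trim the knob by about 0.22 rad more.

```bash
python3 -m jog '[-10,2,0,0,-20,5,0,0,-25,6,0,0,-30,7,0,0,-30,7,0,0,-24,6,0,0,-15,3,0,0,-5,1.2,0,0,0,0,10,0,0,0,0,0,0,0,0,0]'
python3 - <<'E'
from m import *
c,K,W=snap('wrist','w8.png')
for r in tip_of('wrist','knob_top')[:2]: print(r['centre'],r['score'],onz(K,W,r['centre'],.082))
E
```

```text
time: 21.25
eef_pos: [0.5716, 0.1503, 0.1078]
eef_rot: [-0.596, 0.803, -0.0, -0.001]
wrist_force: [0.4, 0.3, 1.0]
width: 0.0855
21.25 [0.5716 0.1503 0.1078] [-0.2891 -0.9573  0.0026] [-0.6332  0.4437  0.3913  1.8154 -0.2046  0.9248 -2.0159] [0.3905 0.3172 1.    ]
[246.1, 226.5] 0.58 [0.5711 0.154  0.082 ]
```

View pics/w8.png

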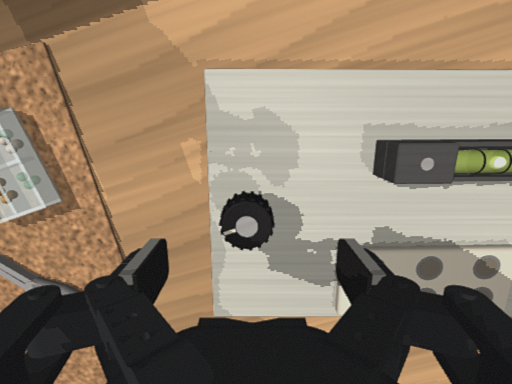

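```bash
python3 -m jog '[-3.5,0.5,5,0,0,0,15,0,0,0,15,0,0,0,10,0,0,0,4,0,0,0,0,0]'
python3 -m jog '[0,0,0,0,0,0,0,0,0,0,0,0,0,0,0,0,0,0,0,0,0,0,0,0,0,0,0,0,0,0,0,0]' 0
python3 -m jog '[0,0,0,0.055,0,0,0,0.055,0,0,0,0.055,0,0,0,0.055,0,0,0,0,0,0,0,0]'
python3 -m jog '[0,0,0,0,0,0,0,0,0,0,0,0,0,0,0,0,0,0,-10,0,0,0,-20,0,0,0,-25,0,0,0,-5,0,10,-2,0,0,25,-5,0,0,30,-7,0,0,30,-7,0,0,30,-7,0,0,22,-5,0,0,10,-2,0,-0.22,0,0,0,0,0,0,0,0]' 1
python3 bub.py b5.png
```

```text
time: 21.85
eef_pos: [0.5721, 0.1561, 0.0587]
eef_rot: [-0.597, 0.802, 0.0, -0.001]
wrist_force: [0.1, 0.6, -0.1]
width: 0.0852
time: 22.52
eef_pos: [0.5725, 0.1537, 0.061]
eef_rot: [-0.597, 0.802, -0.001, -0.001]
wrist_force: [-4.0, -4.2, 8.3]
width: 0.0321
time: 23.02
eef_pos: [0.5726, 0.1539, 0.061]
eef_rot: [-0.505, 0.863, -0.001, -0.001]
wrist_force: [-3.2, -3.5, 7.3]
width: 0.0322
time: 24.43
eef_pos: [0.5259, 0.0019, 0.1193]
eef_rot: [-0.557, 0.831, 0.0, -0.0]
wrist_force: [-0.0, 1.2, 0.2]
width: 0.0853
24.4333 [0.5259 0.0019 0.1193] [-0.3798 -0.9251  0.    ] [-0.4845  0.3295  0.4818  1.9623 -0.1939  0.8954 -1.8631] [-0.0078  1.1985  0.2352]
level_mid [246.1 161.5] 0.63 [ 0.5621 -0.0093  0.076 ]
bubble_mid [245.9 157.3] 0.57 [ 0.5646 -0.0102  0.075 ]
knob_top [ 24.1 237.3] 0.81 [0.5727 0.1524 0.082 ]
bub sil [248.4, 158.9] 0.57 91
crop 176 91
```

View pics/b5.png

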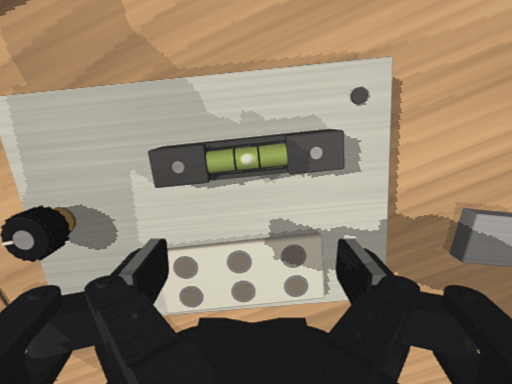

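View pics/zb5.png

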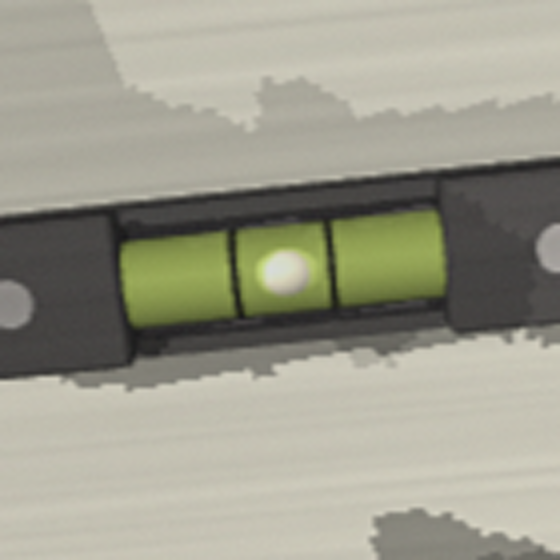

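The bubble now sits centred (zoomed lines 236/331, bubble ~285). I'll compute the alignment for the press.

```bash
python3 - <<'E'
from m import *
c,K,W=snap('wrist')
a=onz(K,W,(178.3,166.5),.076);b=onz(K,W,(315.8,153),.076)
d=b-a;print(a,b,np.linalg.norm(d),np.arctan2(d[1],d[0]),(a+b)/2)
T=R.from_quat(o['eef_rot']).as_matrix();x=T[:,0]
dy=np.arctan2(d[1],d[0])-np.arctan2(x[1],x[0]);print('turn',-dy)
m=(a+b)/2-o['eef_pos'];print('tool shift now',T.T@m)
E
```

```text
24.7833 [0.5268 0.0034 0.1197] [-0.3747 -0.9271  0.    ] [-0.4869  0.33    0.4814  1.9604 -0.1934  0.8956 -1.861 ] [ 0.168   0.1959 -0.3535]
[0.577  0.0357 0.076 ] [ 0.551  -0.0524  0.076 ] 0.0918157025612226 -1.8577197078222307 [ 0.564  -0.0083  0.076 ]
turn -0.09719139917920594
tool shift now [-0.0031 -0.0389  0.0437]
```

```bash
python3 -m jog '[-0.5,-9,0,0,-0.5,-15,0,0,-0.5,-15,0,0,0,0,0,-0.097,0,0,15,0,0,0,15,0,0,0,8,0,0,0,0,0,0,0,0,0,0,0,0,0]'
python3 bub.py b6.png
```

```text
time: 25.67
eef_pos: [0.5641, -0.0109, 0.0824]
eef_rot: [-0.598, 0.801, -0.0, 0.0]
wrist_force: [-1.1, -0.3, 0.5]
width: 0.0857
25.6667 [ 0.5641 -0.0109  0.0824] [-0.2843 -0.9587 -0.0003] [-0.4014  0.4401  0.436   1.9026 -0.2419  0.849  -1.7003] [-1.1088 -0.2546  0.4713]
level_mid [249.  237.9] 0.87 [ 0.5636 -0.0093  0.076 ]
level_mid [202.5 245.7] 0.64 [0.5666 0.0178 0.076 ]
bubble_mid [249.7 232.5] 0.43 [ 0.5663 -0.0105  0.075 ]
plate_top [199.5 268.7] 0.63 [0.5368 0.0366 0.042 ]
plate_top [251.5 236.2] 0.61 [ 0.5504 -0.0068  0.042 ]
crop 179 167
```

View pics/b6.png

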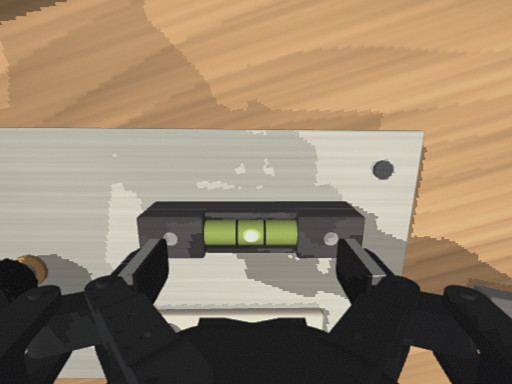

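The fingers are over both end blocks and the bubble is still centred. I'll descend in small steps while watching the force.

```bash
python3 -m jog '[0,0,6,0,0,0,5,0,0,0,3,0,0,0,1,0,0,0,0,0,0,0,0,0]'
python3 -m jog '[0,0,1,0,0,0,1,0,0,0,0,0,0,0,0,0]'
```

```text
time: 26.52
eef_pos: [0.5633, -0.0109, 0.0667]
eef_rot: [-0.598, 0.801, 0.0, -0.0]
wrist_force: [-0.1, 0.8, 0.1]
width: 0.0854
time: 26.85
eef_pos: [0.5634, -0.0108, 0.0649]
eef_rot: [-0.598, 0.801, -0.0, 0.0]
wrist_force: [0.0, 0.4, 0.8]
width: 0.0854
```

```bash
python3 -m jog '[0,0,0.7,0,0,0,0.3,0,0,0,0,0]'
python3 -m jog '[0,0,0.5,0,0,0,0.5,0,0,0,0,0]'
```

```text
time: 27.1
eef_pos: [0.5633, -0.0108, 0.0638]
eef_rot: [-0.598, 0.801, 0.0, 0.0]
wrist_force: [-0.8, 0.1, -0.4]
width: 0.0856
time: 27.35
eef_pos: [0.5634, -0.0108, 0.0629]
eef_rot: [-0.598, 0.801, -0.0, 0.0]
wrist_force: [-0.4, 0.1, 2.1]
width: 0.0854
```

```bash
python3 -m jog '[0,0,0.4,0,0,0,0,0,0,0,0,0]'
```

```text
time: 27.6
eef_pos: [0.5635, -0.0108, 0.0629]
eef_rot: [-0.598, 0.801, 0.0, 0.0]
wrist_force: [-1.4, 1.3, 4.8]
width: 0.0854
```

```bash
python3 -m jog '[0,0,0.4,0,0,0,0,0,0,0,0,0]'
```

```text
time: 27.85
eef_pos: [0.5635, -0.0108, 0.0628]
eef_rot: [-0.598, 0.801, 0.0, 0.0]
wrist_force: [-2.6, 0.8, 8.7]
width: 0.0854
```

```bash
python3 -m jog '[0,0,0.3,0,0,0,0,0,0,0,0,0,0,0,0,0,0,0,0,0,0,0,0,0]'
python3 bub.py b7.png; python3 -m jog '[0,0,0,0,0,0,0,0,0,0,0,0,0,0,0,0,0,0,0,0,0,0,0,0,0,0,0,0,0,0,0,0,0,0,0,0,0,0,0,0]'; python3 bub.py b8.png
```

```text
time: 28.35
eef_pos: [0.5635, -0.0108, 0.0629]
eef_rot: [-0.598, 0.801, 0.0, 0.0]
wrist_force: [-3.1, 1.6, 10.0]
width: 0.0856
28.35 [ 0.5635 -0.0108  0.0629] [-0.2842 -0.9588 -0.0006] [-0.3904  0.4671  0.4237  1.9156 -0.2588  0.8118 -1.6863] [-3.1203  1.6064  9.9906]
bubble_mid [247.5 250.1] 0.68 [ 0.5645 -0.009   0.075 ]
bub sil [247.8, 248.5] 0.56 160
bub sil [311.8, 327.3] 0.24 137
time: 29.53
eef_pos: [0.5635, -0.0108, 0.0629]
eef_rot: [-0.598, 0.801, 0.0, 0.0]
wrist_force: [-3.7, 0.6, 10.5]
width: 0.0854
29.5333 [ 0.5635 -0.0108  0.0629] [-0.2842 -0.9588 -0.0006] [-0.3904  0.4671  0.4237  1.9156 -0.2588  0.8118 -1.6863] [-3.7377  0.6042 10.5458]
level_mid [253.1 252.9] 0.81 [ 0.5626 -0.0114  0.076 ]
level_mid [251.4 250.4] 0.73 [ 0.5642 -0.011   0.076 ]
bubble_mid [248.  249.8] 0.68 [ 0.5645 -0.0093  0.075 ]
plate_top [193.4 284.5] 0.87 [0.5358 0.0374 0.042 ]
bub sil [248.9, 248.8] 0.57 138
crop 183 182Traceback (most recent call last):
  File "bub.py", line 8, in <module>
    u,v=[int(t) for t in tip_of('wrist','level_mid')[0]['centre']]
                         ~~~~~~~~~~~~~~~~~~~~~~~~~~~^^^
IndexError: list index out of range
```

View pics/b8.png

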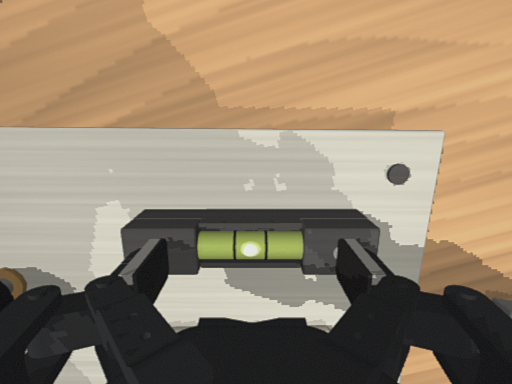

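View pics/zb8.png

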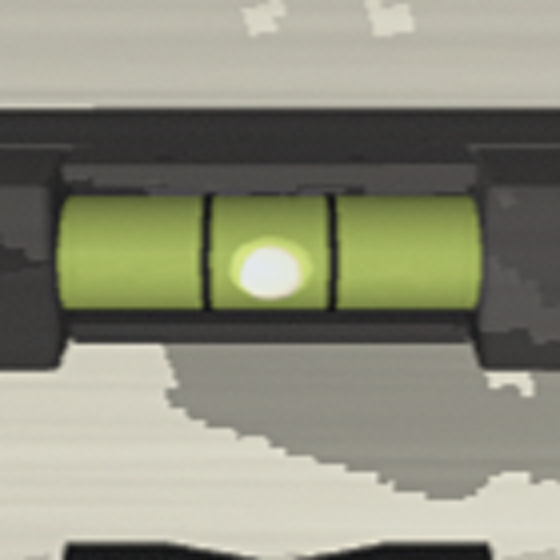

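The lines (x=208 and 332) straddle the bubble (~271), so it is centred. The push is steady at 10.5 N and the pose isn't moving.

```bash
python3 - <<'E'
from m import *
snap('scene','s9.png')
print(finish_job())
E
```

```text
29.8833 [ 0.5635 -0.0108  0.0628] [-0.2842 -0.9588 -0.0006] [-0.3904  0.4672  0.4237  1.9156 -0.2589  0.8118 -1.6863] [-3.1713  1.0649 10.0858]
the job is handed in; nothing more can be done
None
```

View pics/s9.png

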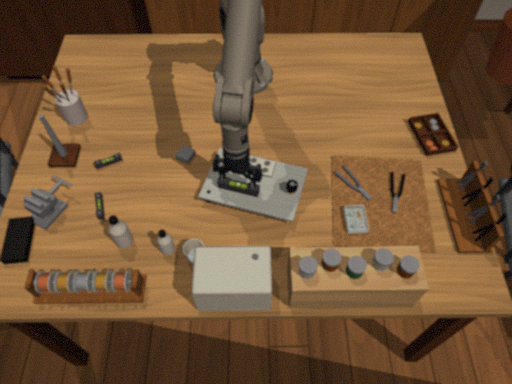

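The job is handed in at 29.9 s, with the level held pressed on the plate and its bubble centred. `finish_job` gave no verdict.

- **Placing:** I set the 130 mm level on the free strip and let go. The settled bubble showed about 8 mm off, towards the plate's -x end.
- **Levelling:** I turned the knob 1.5 rad clockwise, which left the bubble about 1.2 mm off. A further 0.22 rad brought it to centre.
- **Pressing:** I pressed both end blocks straight down with the open fingers.

At hand-in:
- **Push:** 10.1 N downward, with a steady sideways force of about 3 N; the level did not move.
- **Bubble:** about 0.1 mm from the midpoint between the lines in the last close picture, 0.35 s before hand-in.
- **Other things:** the last scene picture shows everything where it started. I checked this by eye, not by measuring.
- **Disagreement:** the camera and the gripper disagreed by up to 4 mm on where the level's middle lies along its length, which is well inside the strip's limits.
- **Detector miss:** the network failed to find the level's middle in one picture. A second picture found it.

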